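# Pack up the measuring fixture with two spacer plates

### The job

Build up the packing on the empty white pad of the measuring fixture: set the green spacer plate down on the pad, centred and lined up with it the long way round, let go, and press down on it firmly (about 10 newtons, for half a second) with the fingertips to feel that it lies flat. Only then set the blue spacer plate centrally on the green one, lined up the same way, let go, and press it down in the same manner, then leave the stack alone. Set the plates down rather than dropping them, and leave the black plate where it is.

Things in the scene. Friction and masses are not known exactly. Their poses are not given: they have to be found in the camera images.
- pad_top (a point): Centre of the top face of the empty seat pad, a white flat block 100 mm along its x axis, 80 mm along its y axis and 10 mm high, without any rim, on a dark steel fixture plate (280 mm along y, 160 mm along x, 16 mm thick) that stands fixed on the bench. The pad's top is 26 mm above the bench; z is up. The fixture also carries a round steel riser (48 mm across) with a white ball on top, 145 mm from this point along +y, reaching 72 mm above the bench.
- green_plate_center (a point): Centre (half-way up) of the green spacer plate, a solid flat metal block 80 mm along its x axis, 60 mm along its y axis, 20 mm thick (z, up), about 0.25 kg, lying loose on the bench. Two dark bolt holes near its ends are only shallow marks: its top is plain and flat in the middle, where it can be pressed.
- blue_plate_center (a point): Centre (half-way up) of the blue spacer plate, a solid flat metal block 70 mm along its x axis, 50 mm along its y axis, 20 mm thick (z, up), about 0.17 kg, lying loose on the bench; bolt-hole marks as on the green one.
- black_plate_center (a point): Centre (half-way up) of a black spacer plate of the same size as the blue one (70 x 50 x 20 mm), lying loose on the bench; not wanted in this stack. A loose steel ring (64 mm across, 30 mm high) and a small brass-coloured three-legged printed part also lie about.
Not all that is in view belongs to the job. Several things look just like the part that bears blue_plate_center: the one meant starts nearest to the robot's base.

How it is judged:
On the way, in this order (a step that is already met when the one before it is completed fails the run):
1. the green plate lies flat on the pad, centred and lined up, and is let go (horizontal distance between green_plate_center and pad_top below 0.015 m and z of green_plate_center in the frame of pad_top between 0.006 and 0.014 m and angle between green_plate_center's own z axis and vertical below 0.09 rad and angle between the x axis of green_plate_center and the x axis of pad_top, either way round below 0.26 rad and contact force between the fingers and green_plate below 0.1 N and linear speed of green_plate below 0.03 m/s and horizontal distance between blue_plate_center and pad_top above 0.07 m), for 0.2 s.
2. the green plate, lying alone on the pad, is pressed down onto it by the fingers with more than about 6 N (horizontal distance between green_plate_center and pad_top below 0.015 m and z of green_plate_center in the frame of pad_top between 0.006 and 0.014 m and angle between green_plate_center's own z axis and vertical below 0.09 rad and angle between the x axis of green_plate_center and the x axis of pad_top, either way round below 0.26 rad and horizontal distance between blue_plate_center and pad_top above 0.07 m and contact force between green_plate and fixture above 6 N and contact force between the fingers and green_plate above 3 N), for 0.15 s.
3. the blue plate lies flat on the green one, centred and lined up, and is let go (horizontal distance between green_plate_center and pad_top below 0.015 m and z of green_plate_center in the frame of pad_top between 0.006 and 0.014 m and angle between each of green_plate_center, blue_plate_center's own z axis and vertical below 0.09 rad and angle between the x axis of each of green_plate_center, blue_plate_center and the x axis of pad_top, either way round below 0.26 rad and horizontal distance between blue_plate_center and green_plate_center below 0.015 m and z of blue_plate_center in the frame of pad_top between 0.026 and 0.034 m and contact force between the fingers and blue_plate below 0.1 N and linear speed of blue_plate below 0.03 m/s), for 0.2 s.
4. the blue plate is pressed down by the fingers onto the green one with more than about 6 N (horizontal distance between green_plate_center and pad_top below 0.015 m and z of green_plate_center in the frame of pad_top between 0.006 and 0.014 m and angle between each of green_plate_center, blue_plate_center's own z axis and vertical below 0.09 rad and angle between the x axis of each of green_plate_center, blue_plate_center and the x axis of pad_top, either way round below 0.26 rad and horizontal distance between blue_plate_center and green_plate_center below 0.015 m and z of blue_plate_center in the frame of pad_top between 0.026 and 0.034 m and contact force between blue_plate and green_plate above 6 N and contact force between the fingers and blue_plate above 3 N), for 0.15 s.
At the end, for the whole second after the job is handed in: Green plate flat on the pad (centre within 15 mm of the pad's, long sides within 15 degrees, within 5 degrees of level), blue plate flat on the green one (centre within 15 mm of its centre, same angles), both let go and at rest; black plate within 30 mm of its start (all of step 3 and contact force between the fingers and green_plate below 0.1 N and linear speed of green_plate below 0.03 m/s and distance of black_plate_center from where it was at the start of the episode below 0.03 m); the robot touches nothing.
It fails at once if the green plate is dropped from more than about 20 mm (contact force between the fingers and green_plate below 0.1 N and linear speed of green_plate above 0.65 m/s).
It fails at once if the blue plate is dropped from more than about 20 mm (contact force between the fingers and blue_plate below 0.1 N and linear speed of blue_plate above 0.65 m/s).
It fails at once if the black plate is moved by more than 30 mm (distance of black_plate_center from where it was at the start of the episode above 0.03 m).
It also fails if it takes over 72 s, if anything falls off the work surface, if the arm or the gripper's body presses on something with over 40 N, if the wrist force passes 120 N, or if a joint passes its speed limit or range.

### The arm

A 6-joint arm with a two-finger parallel gripper is mounted at the origin on the work surface. World frame = base frame: x ahead of the robot, y to its left, z up, the work surface at z = 0. Lengths are in m, angles in rad, forces in N, time in s.
With the tool pointing down it reaches from about 0.3 to 1 m from the base axis. Payload 5.1 kg.
Tool frame: the origin (TCP) lies midway between the tips of the shut fingers; the grasp point (between the pads) lies 19 mm behind it; z points along the fingers, y is the direction in which the jaws open and shut (so a half turn about z gives the same grasp; the last joint's range is limited). The gripper opens to 95 mm and grips with 3 to 60 N. Pads are 20 mm wide; open, the fingers measure 119 mm over their backs; the gripper's body (75 mm by 180 mm) begins 59 mm behind the grasp point.
Start: joints at [-1.274, 0.124, 1.65, -0, 1.367, -0.083], TCP at [0.241, -0.604, 0.215] pointing down, gripper open.
Joint ranges: [-2.61, 2.61], [-1.02, 2.33], [0.03, 2.71], [-1.35, 4.49], [0.32, 2.68], [-2.91, 2.91]. Speed limits (rad/s): [2.57, 2.57, 3.14, 3.14, 3.14, 3.14].

### API

Orientations are given as a unit quaternion [w, x, y, z].
In Python, from station import status, eyes, manip gives the robot as it stands. The module is installed in compiled form; this text tells all that it offers.
- The arm moves only by the tool step_arm, never from a script. Its argument "series" is a list of rows, each a list of 2 entries, a list of its own where there are three numbers: the shift along the tool's x, y, z in m, then the turn, a rotation vector about the tool's x, y, z in rad. A call has 1 to 20 rows; each row is the pose to reach, as a shift and turn from the pose measured when the call began, along the tool's axes at that moment; what a row does not reach only later rows make up. A row lasts 1/10 s, in which the tool goes at most 50 mm and 8.59 degrees, less where a joint would pass 70% of its speed; a pose out of reach is approached as far as the arm can. A call with a gripper value outside its range is refused whole. "claw" is the closure in counts, from 0 (fully open) to 255 (shut), set as the call begins (left out, the last holds). The fingers move at their own pace and stop on an object; "squeeze" is the grip in N (left out, the last holds). Time passes only in rows, so rows that repeat a pose let the fingers close. It gives the time, the measured TCP pose, the force and the opening at its end, in the units of the state.
- status.sense(): the state, without advancing time (a new reading comes with each control period).
- eyes.grab_frame(name): name is "side" or "top"; returns (picture, depth): 480x640x3 uint8, red, green, blue; 480x640 float32, m along the optical axis (not along the pixel's ray), 0 where there is no reading.
- eyes.calibration(name): a dict with "vertical_fov" (degrees; the focal length in pixels is half the picture's height over the tangent of half this angle, whatever the lens; pixels are square), "cx", "cy" (the principal point, pixels), "D" ([k1, k2, p1, p2, k3] as OpenCV has them; the pictures are not rectified), "xyz" and "rotation" of the camera in the world. Camera axes: x right, y up, looking along -z (the intrinsics and any distortion apply to the point x, -y, -z); pixel columns grow to the right and rows downward; lengths in m; the calibration is good to about 2 mm. A picture is of the moment at which its call begins. calibration takes no time and is no camera call.
- manip.sign_off(): hands the job in, once; it reports no verdict.
The state is a dict: "t": time; "joint_pos": joint angles; "dq": joint speeds; "effort": joint torques, N m; "tcp_pos": TCP position; "orientation": TCP orientation; "ft_force": force on the tool from outside, world axes, zero at the start; "moment": the same for the moment, N m; "finger_gap": finger opening in m.
Only numpy, scipy, OpenCV 4.12 (cv2) and the standard library are available. Lean on these libraries where they do the work, as an engineer would, in place of code of your own. Each camera call takes 0.05 s, during which the arm holds its last target.

## Working session

There is one attempt and no reset: what is moved stays moved. The work goes in short steps, Python scripts to look and compute and a tool call to move; the robot and the scene stay as the last step left them, time stands still between calls to the robot, and variables do not carry over. Pictures are saved under pics/ and viewed, and the job is handed in when it is done.

Besides the shell and the picture viewer there is one more tool, called after "Emit:" as name([rows], argument=value, ...), one row to a line, values as JSON. step_arm: Moves the arm, as the interface text tells. Its arguments: {"type":"object","properties":{"series":{"type":"array"},"claw":{"type":"number"},"squeeze":{"type":"number"}},"required":["series"]}

```bash
mkdir -p pics; python3 - <<'E'
from station import status, eyes, manip
import cv2,numpy as np
for n in("top","side"):
    p,d=eyes.grab_frame(n); c=eyes.calibration(n); print(n,c)
    cv2.imwrite(f"pics/{n}0.png",p[:,:,::-1]); np.savez(f"{n}0.npz",p=p,d=d)
s=status.sense(); print(s)
E
```

```text
top {'vertical_fov': 47.30178282059778, 'cx': 327.29817683907004, 'cy': 238.8236846590609, 'D': array([0.04072579, 0.        , 0.        , 0.        , 0.        ]), 'xyz': array([ 0.36780984, -0.15439776,  1.06884274]), 'rotation': array([ 0.7091078 ,  0.06384481, -0.04235248, -0.70092527])}
side {'vertical_fov': 44.38056535324941, 'cx': 331.22713413845423, 'cy': 246.98614463931347, 'D': array([0.04014609, 0.        , 0.        , 0.        , 0.        ]), 'xyz': array([0.15035887, 0.64243513, 0.65323679]), 'rotation': array([-0.2019789 , -0.11319522,  0.44589534,  0.86462056])}
{'t': 0.1, 'joint_pos': array([-1.27359703e+00,  1.24451509e-01,  1.65152485e+00, -1.41203285e-05,
        1.36747112e+00, -8.26486714e-02]), 'dq': array([-1.03134396e-04, -2.16338779e-03, -2.44312856e-03, -1.98576381e-03,
        7.69961725e-05, -3.04416298e-04]), 'effort': array([ 2.73300029e-04, -4.18880117e+01, -3.61097038e+01,  7.76645495e-02,
        4.61516320e-02, -6.24329277e-05]), 'tcp_pos': array([ 0.24077924, -0.60314691,  0.21350987]), 'orientation': array([-9.21340203e-04,  9.82017896e-01,  1.88785570e-01, -1.06171324e-04]), 'ft_force': array([ 0.06677678, -0.24169474,  0.00182217]), 'moment': array([0.00830077, 0.0462434 , 0.03865549]), 'finger_gap': 0.09514183997249365}
```

View pics/top0.png

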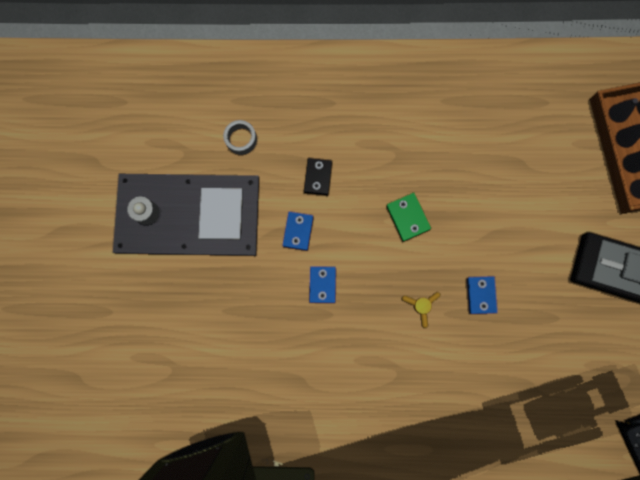

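View pics/side0.png

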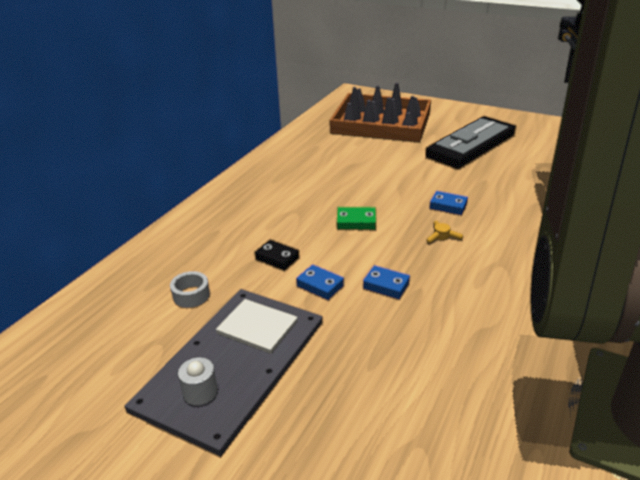

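The top view shows the pad at (220,213), the riser at (140,209), green at (408,217), black at (318,176) and the ring at (240,137). There are three blue plates, at (298,231), (323,285) and (482,295). Next I'll measure them all.

```bash
cat > h.py <<'E'
import cv2,numpy as np
from scipy.spatial.transform import Rotation as R
from station import status, eyes, manip
def cam(n):
    c=eyes.calibration(n); f=240/np.tan(np.radians(c['vertical_fov'])/2)
    q=c['rotation']; return np.array([[f,0,c['cx']],[0,f,c['cy']],[0,0,1]]),np.array(c['D']),np.array(c['xyz']),R.from_quat([q[1],q[2],q[3],q[0]]).as_matrix()
def plane(n,uv,z):
    K,D,o,M=cam(n); u=cv2.undistortPoints(np.float64(uv).reshape(-1,1,2),K,D)[:,0]
    d=np.c_[u[:,0],-u[:,1],-np.ones(len(u))]@M.T
    return o+d*((z-o[2])/d[:,2])[:,None]
def depthpt(n,uv,dep):
    K,D,o,M=cam(n); u=cv2.undistortPoints(np.float64(uv).reshape(-1,1,2),K,D)[:,0]
    return o+(np.c_[u[:,0],-u[:,1],-np.ones(len(u))]*np.array(dep)[:,None])@M.T
def masks(p):
    h=cv2.cvtColor(p,cv2.COLOR_RGB2HSV); H,S,V=cv2.split(h)
    return {'green':((H>50)&(H<80)&(S>120)&(V>50)),'blue':((H>100)&(H<125)&(S>120)&(V>60)),
     'pad':(S<40)&(V>140),'black':(V<45)}
def regions(n,p,dep,col,z,amin=400,amax=6000):
    m=masks(p)[col].astype(np.uint8); 
    m=cv2.morphologyEx(m,cv2.MORPH_CLOSE,np.ones((7,7)))
    cs,_=cv2.findContours(m,cv2.RETR_EXTERNAL,cv2.CHAIN_APPROX_NONE); out=[]
    for c in cs:
        if not amin<cv2.contourArea(c)<amax: continue
        mm=np.zeros_like(m);cv2.drawContours(mm,[c],-1,1,-1)
        mm=cv2.erode(mm,np.ones((5,5)))
        ys,xs=np.nonzero(mm); P=depthpt(n,np.c_[xs,ys],dep[ys,xs])
        w=plane(n,c[:,0],z)[:,:2]
        (cx,cy),(a,b),th=cv2.minAreaRect((w*1000).astype(np.float32))
        if a<b: a,b,th=b,a,th+90
        th=(th+90)%180-90
        print(col,'px',c[:,0].mean(0).round(),'rect mm',round(cx,1),round(cy,1),'size',round(a,1),round(b,1),'long ang',round(th,1),'z dep',np.median(P[:,2]).round(4),'r',round(np.hypot(cx,cy)))
E
python3 - <<'E'
from h import *
a=np.load('top0.npz')
for c,z in(('green',.02),('blue',.02),('pad',.026),('black',.02)): regions('top',a['p'],a['d'],c,z)
a=np.load('side0.npz')
print('side')
for c,z in(('green',.02),('blue',.02),('pad',.026),('black',.02)): regions('side',a['p'],a['d'],c,z)
p=np.load('top0.npz')['p'][:,:,::-1]
cv2.imwrite('pics/crop1.png',cv2.resize(p[140:340,180:520],None,fx=2.3,fy=2.3,interpolation=cv2.INTER_CUBIC))
E
```

```text
green px [408. 217.] rect mm 571.9 -277.2 size 78.8 60.1 long ang 24.4 z dep 0.0204 r 636
blue px [482. 295.] rect mm 422.7 -414.2 size 67.6 48.6 long ang 2.5 z dep 0.0201 r 592
blue px [322. 284.] rect mm 438.3 -112.4 size 66.8 46.0 long ang 0.7 z dep 0.0204 r 452
blue px [297. 231.] rect mm 542.1 -63.3 size 68.6 48.1 long ang -8.6 z dep 0.0206 r 546
pad px [220. 213.] rect mm 575.6 88.4 size 97.7 77.2 long ang -0.2 z dep 0.0263 r 582
pad px [239. 135.] rect mm 732.8 58.0 size 58.2 57.8 long ang 1.8 z dep 0.0022 r 735
black px [230. 466.] rect mm 125.6 55.0 size 315.6 80.8 long ang -89.1 z dep 0.3202 r 137
black px [633. 448.] rect mm 159.4 -659.4 size 110.9 39.4 long ang -4.7 z dep 0.3325 r 678
black px [605. 266.] rect mm 479.9 -651.9 size 129.4 102.1 long ang 73.0 z dep 0.0294 r 809
black px [317. 177.] rect mm 650.2 -100.1 size 69.8 45.7 long ang -5.8 z dep 0.0203 r 658
black px [622. 147.] rect mm 709.5 -673.4 size 251.5 92.2 long ang -3.3 z dep 0.0256 r 978
black px [319.   1.] rect mm 1019.2 -87.3 size 1298.7 8.8 long ang 89.9 z dep -0.7492 r 1023
side
green px [356. 218.] re
[... 350 characters left out ...]
 rect mm 597.7 208.8 size 49.5 48.2 long ang -64.4 z dep 0.0614 r 633
pad px [257. 324.] rect mm 572.4 87.3 size 101.5 82.3 long ang -0.4 z dep 0.0259 r 579
pad px [188. 283.] rect mm 732.4 52.9 size 61.1 60.5 long ang -87.9 z dep 0.0162 r 734
pad px [524.   2.] rect mm 625.8 -2091.9 size 478.6 154.3 long ang 19.7 z dep 0.187 r 2184
black px [231. 405.] rect mm 506.0 201.7 size 307.7 136.1 long ang 60.4 z dep 0.0125 r 545
black px [276. 254.] rect mm 643.2 -89.8 size 77.1 60.6 long ang -6.3 z dep 0.0205 r 649
black px [474. 145.] rect mm 454.9 -712.2 size 292.9 115.8 long ang 72.9 z dep 0.0243 r 845
black px [384. 107.] rect mm 751.7 -854.4 size 279.9 190.6 long ang -69.5 z dep 0.0471 r 1138
```

View pics/crop1.png

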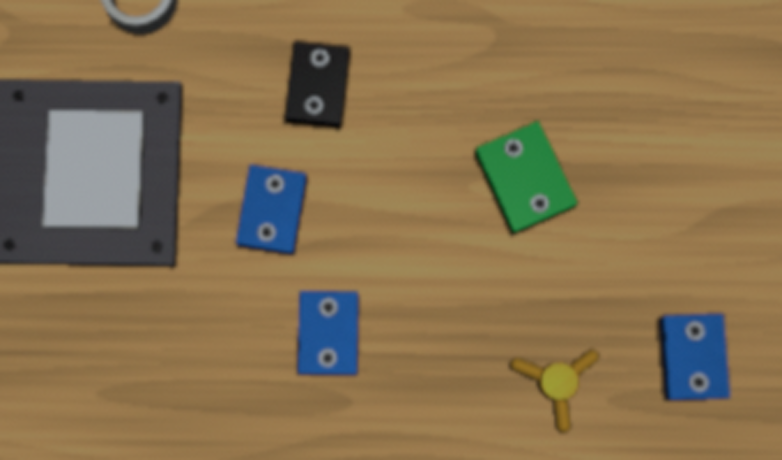

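The candidates, by distance from the base:
- (322,284): 0.452 m
- (297,231): 0.546 m
- (482,295): 0.592 m

The blue plate meant is (322,284), the nearest. In the crop it's the one at (328,333), and its size and 20 mm height agree. I'll start with green, at (0.572,-0.277) with its long axis at +24.4°.

```bash
cat >> h.py <<'E'
def goto(x,y,z,yaw):
    s=status.sense(); q=s['orientation']; r=R.from_quat([q[1],q[2],q[3],q[0]])
    t=R.from_matrix(np.array([[1,0,0],[0,-1,0],[0,0,-1]])); t=R.from_euler('z',yaw,degrees=True)*t
    print('t',round(s['t'],2),'tcp',s['tcp_pos'].round(4),'F',s['ft_force'].round(2),'gap',round(s['finger_gap'],4))
    print('yaw',np.degrees(np.arctan2(*r.as_matrix()[1::-1,0])).round(2),'shift',(r.inv().apply(np.array([x,y,z])-s['tcp_pos'])).round(4),'turn',(r.inv()*t).as_rotvec().round(4))
E
python3 - <<'E'
from h import *
goto(.572,-.277,.10,24.4)
E
```

```text
t 0.1 tcp [ 0.2408 -0.6031  0.2135] F [ 0.07 -0.24  0.  ] gap 0.0951
yaw 21.76 shift [ 0.4285 -0.1799  0.1139] turn [-0.0018 -0.0002 -0.046 ]
```

Emit:
step_arm([
  [[0.1,-0.042,0.03],[0,0,-0.01]],
  [[0.2,-0.084,0.05],[0,0,-0.02]],
  [[0.3,-0.126,0.08],[0,0,-0.046]],
  [[0.4285,-0.18,0.114],[-0.002,0,-0.046]],
  [[0.4285,-0.18,0.114],[-0.002,0,-0.046]],
  [[0.4285,-0.18,0.114],[-0.002,0,-0.046]],
  [[0.4285,-0.18,0.114],[-0.002,0,-0.046]],
  [[0.4285,-0.18,0.114],[-0.002,0,-0.046]],
  [[0.4285,-0.18,0.114],[-0.002,0,-0.046]],
  [[0.4285,-0.18,0.114],[-0.002,0,-0.046]],
  [[0.4285,-0.18,0.114],[-0.002,0,-0.046]],
  [[0.4285,-0.18,0.114],[-0.002,0,-0.046]],
  [[0.4285,-0.18,0.114],[-0.002,0,-0.046]],
  [[0.4285,-0.18,0.114],[-0.002,0,-0.046]],
], claw=0)

```text
t: 1.5
tcp_pos: [0.5713, -0.2781, 0.1004]
orientation: [0.0, 0.978, 0.21, 0.0]
ft_force: [-0.5, 0.1, 0.4]
finger_gap: 0.0947
```

```bash
python3 - <<'E'
from h import *
goto(.572,-.277,.006,24.4)
p,d=eyes.grab_frame('side'); cv2.imwrite('pics/s1.png',p[:,:,::-1])
E
```

```text
t 1.5 tcp [ 0.5713 -0.2781  0.1004] F [-0.51  0.14  0.42] gap 0.0947
yaw 24.29 shift [ 0.0011 -0.0008  0.0944] turn [ 0.0008 -0.0004 -0.0018]
```

View pics/s1.png

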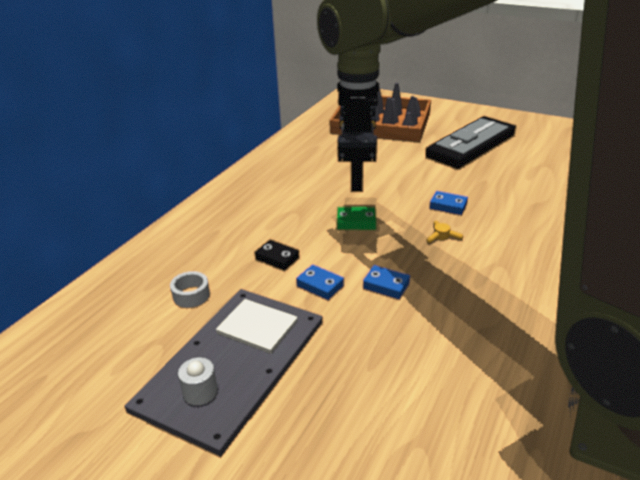

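The tool hangs above the green plate, with the finger at (357,178) over the plate at (357,217). I'll descend.

Emit:
step_arm([
  [[0.001,-0.001,0.04],[0,0,0]],
  [[0.001,-0.001,0.07],[0,0,0]],
  [[0.001,-0.001,0.085],[0,0,0]],
  [[0.001,-0.001,0.092],[0,0,0]],
  [[0.001,-0.001,0.093],[0,0,0]],
  [[0.001,-0.001,0.093],[0,0,0]],
])

```text
t: 2.15
tcp_pos: [0.5729, -0.2776, 0.0089]
orientation: [0.001, 0.978, 0.21, 0.001]
ft_force: [-1.1, -0.3, 0.4]
finger_gap: 0.0951
```

Emit:
step_arm([
  [[0,0,0],[0,0,0]],
  [[0,0,0],[0,0,0]],
  [[0,0,0],[0,0,0]],
  [[0,0,0],[0,0,0]],
  [[0,0,0],[0,0,0]],
  [[0,0,0],[0,0,0]],
  [[0,0,0],[0,0,0]],
  [[0,0,0],[0,0,0]],
], claw=255, squeeze=30)

```text
t: 2.95
tcp_pos: [0.5729, -0.2776, 0.009]
orientation: [0.001, 0.978, 0.21, 0.001]
ft_force: [-1.5, 1.2, 1.0]
finger_gap: 0.0598
```

The gap reads 59.8 mm, so the grip is across the 60 mm side. Lift, then check.

Emit:
step_arm([
  [[0,0,-0.02],[0,0,0]],
  [[0,0,-0.05],[0,0,0]],
  [[0,0,-0.09],[0,0,0]],
  [[0,0,-0.1],[0,0,0]],
  [[0,0,-0.1],[0,0,0]],
])

```text
t: 3.45
tcp_pos: [0.5738, -0.2781, 0.1108]
orientation: [0.003, 0.978, 0.21, 0.003]
ft_force: [0.1, -0.4, -2.6]
finger_gap: 0.0598
```

```bash
python3 - <<'E'
from h import *
goto(.575,.088,.11,0)
p,d=eyes.grab_frame('side'); cv2.imwrite('pics/s2.png',p[:,:,::-1])
E
```

```text
t 3.45 tcp [ 0.5738 -0.2781  0.1108] F [ 0.14 -0.36 -2.61] gap 0.0598
yaw 24.28 shift [ 0.1517 -0.3332 -0.0006] turn [ 0.0051 -0.0054  0.4237]
```

View pics/s2.png

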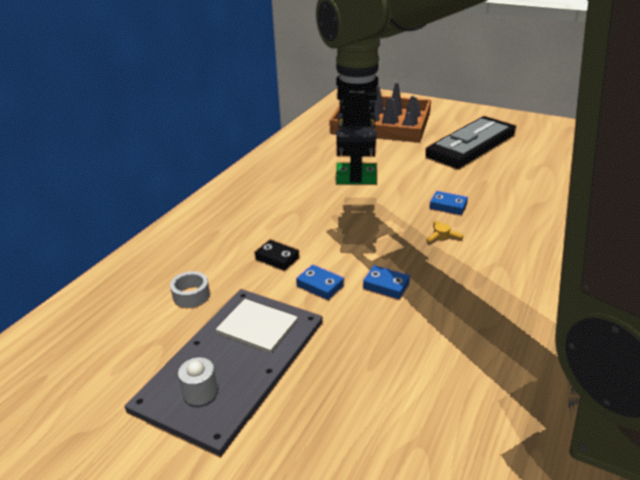

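The green plate is lifted and held level at (357,173). The wrist force of 2.6 N matches its weight. Carry it to the pad.

Emit:
step_arm([
  [[0.02,-0.045,0],[0,0,0.06]],
  [[0.04,-0.09,0],[0,0,0.12]],
  [[0.06,-0.135,0],[0.002,-0.002,0.18]],
  [[0.08,-0.18,0],[0.002,-0.002,0.24]],
  [[0.1,-0.22,0],[0.003,-0.003,0.3]],
  [[0.12,-0.26,0],[0.005,-0.005,0.35]],
  [[0.135,-0.295,0],[0.005,-0.005,0.39]],
  [[0.147,-0.322,0],[0.005,-0.005,0.415]],
  [[0.1517,-0.3332,0],[0.005,-0.005,0.424]],
  [[0.1517,-0.3332,0],[0.005,-0.005,0.424]],
  [[0.1517,-0.3332,0],[0.005,-0.005,0.424]],
  [[0.1517,-0.3332,0],[0.005,-0.005,0.424]],
])

```text
t: 4.7
tcp_pos: [0.5735, 0.0874, 0.107]
orientation: [-0.001, 1.0, -0.001, -0.002]
ft_force: [-1.6, -0.3, -2.6]
finger_gap: 0.0597
```

```bash
python3 - <<'E'
from h import *
goto(.575,.088,.035,0)
p,d=eyes.grab_frame('top'); cv2.imwrite('pics/t3.png',cv2.resize(p[110:310,90:390,::-1],None,fx=2.6,fy=2.6))
E
```

```text
t 4.7 tcp [0.5735 0.0874 0.107 ] F [-1.61 -0.29 -2.59] gap 0.0597
yaw -0.09 shift [ 0.0018 -0.0005  0.072 ] turn [-0.0016  0.0043 -0.0016]
```

View pics/t3.png

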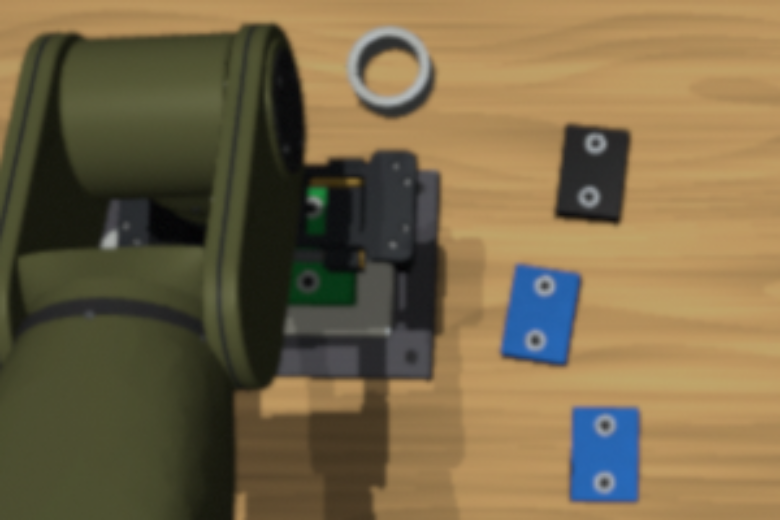

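The arm hides most of it, but green (≈(325,240) in the crop) sits over the pad. Lower it in stages, watching the force.

Emit:
step_arm([
  [[0.0018,-0.0005,0.03],[-0.0016,0.0043,0]],
  [[0.0018,-0.0005,0.05],[-0.0016,0.0043,0]],
  [[0.0018,-0.0005,0.062],[-0.0016,0.0043,0]],
  [[0.0018,-0.0005,0.068],[-0.0016,0.0043,0]],
  [[0.0018,-0.0005,0.069],[-0.0016,0.0043,0]],
  [[0.0018,-0.0005,0.069],[-0.0016,0.0043,0]],
])

```text
t: 5.35
tcp_pos: [0.576, 0.0878, 0.0391]
orientation: [-0.0, 1.0, -0.001, 0.001]
ft_force: [0.4, 0.6, -1.8]
finger_gap: 0.0601
```

Emit:
step_arm([
  [[0,0,0.002],[0,0,0]],
  [[0,0,0.003],[0,0,0]],
  [[0,0,0.004],[0,0,0]],
  [[0,0,0.004],[0,0,0]],
])

```text
t: 5.75
tcp_pos: [0.576, 0.0879, 0.0353]
orientation: [-0.0, 1.0, -0.001, 0.001]
ft_force: [-1.1, -0.6, -1.9]
finger_gap: 0.0596
```

Emit:
step_arm([
  [[0,0,0.001],[0,0,0]],
  [[0,0,0.001],[0,0,0]],
  [[0,0,0.001],[0,0,0]],
])

```text
t: 6.05
tcp_pos: [0.5761, 0.0879, 0.035]
orientation: [-0.0, 1.0, -0.001, 0.001]
ft_force: [-4.1, 0.8, 5.5]
finger_gap: 0.0597
```

It has touched down at +5.5 N. Open gently.

Emit:
step_arm([
  [[0,0,0],[0,0,0]],
  [[0,0,0],[0,0,0]],
  [[0,0,0],[0,0,0]],
  [[0,0,0],[0,0,0]],
  [[0,0,0],[0,0,0]],
  [[0,0,0],[0,0,0]],
], claw=0)

```text
t: 6.65
tcp_pos: [0.5761, 0.0879, 0.035]
orientation: [-0.0, 1.0, -0.001, 0.001]
ft_force: [0.9, -0.6, -0.3]
finger_gap: 0.0945
```

Emit:
step_arm([
  [[0,0,-0.03],[0,0,0]],
  [[0,0,-0.065],[0,0,0]],
  [[0,0,-0.075],[0,0,0]],
  [[0,0,-0.075],[0,0,0]],
])

```text
t: 7.05
tcp_pos: [0.5776, 0.088, 0.1123]
orientation: [-0.0, 1.0, -0.001, 0.003]
ft_force: [-0.9, -0.1, -0.4]
finger_gap: 0.0952
```

```bash
python3 - <<'E'
from h import *
p,d=eyes.grab_frame('side'); cv2.imwrite('pics/s4.png',cv2.resize(p[180:460,100:420,::-1],None,fx=2,fy=2))
regions('side',p,d,'green',.046); regions('side',p,d,'pad',.026)
goto(.575,.088,.05,0)
E
```

```text
green px [256. 317.] rect mm 569.1 93.9 size 89.8 73.2 long ang -0.0 z dep 0.0456 r 577
pad px [195. 370.] rect mm 597.8 208.9 size 49.8 49.5 long ang 25.6 z dep 0.0613 r 633
pad px [188. 283.] rect mm 731.3 52.9 size 62.9 59.9 long ang 25.5 z dep 0.017 r 733
pad px [471. 135.] rect mm 460.3 -736.9 size 201.9 77.6 long ang 72.5 z dep 0.0344 r 869
pad px [606.   7.] rect mm 313.8 -2181.7 size 262.3 233.5 long ang 1.1 z dep 0.1873 r 2204
t 7.1 tcp [0.5762 0.0879 0.1101] F [-0.12  0.47 -0.48] gap 0.0951
yaw -0.12 shift [-0.0014 -0.      0.0601] turn [-0.0002 -0.0031 -0.002 ]
```

View pics/s4.png

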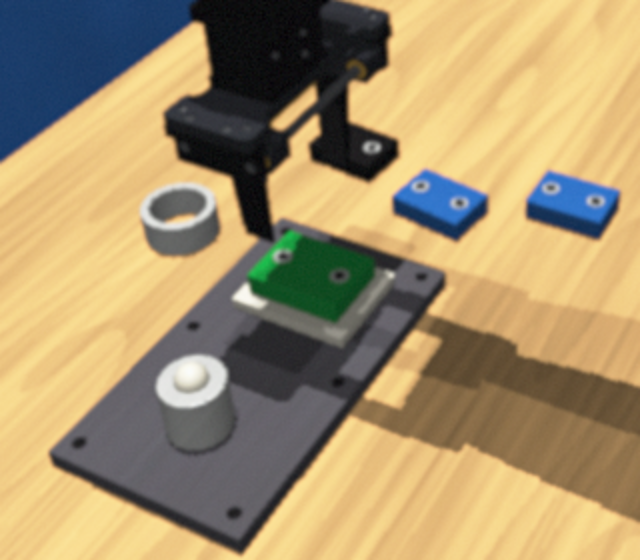

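Green lies on the pad at (315,275) in the crop and looks centred. I'll shut the fingers and check with depth before pressing.

Emit:
step_arm([
  [[0,0,0],[0,0,0]],
  [[0,0,0],[0,0,0]],
  [[0,0,0],[0,0,0]],
  [[0,0,0],[0,0,0]],
  [[0,0,0],[0,0,0]],
  [[0,0,0],[0,0,0]],
  [[0,0,0],[0,0,0]],
  [[0,0,0],[0,0,0]],
  [[0,0,0],[0,0,0]],
  [[0,0,0],[0,0,0]],
], claw=255)

```text
t: 8.1
tcp_pos: [0.5762, 0.088, 0.1102]
orientation: [-0.0, 1.0, -0.001, 0.002]
ft_force: [-0.6, -0.2, -0.9]
finger_gap: 0.0204
```

```bash
cat >> h.py <<'E'
def top_face(p,d,col,zlo,zhi):
    # colour pixels of the side view whose depth lies on the top face
    m=masks(p)[col].astype(np.uint8); m=cv2.morphologyEx(m,cv2.MORPH_CLOSE,np.ones((7,7)))
    ys,xs=np.nonzero(m); P=depthpt('side',np.c_[xs,ys],d[ys,xs]); k=(P[:,2]>zlo)&(P[:,2]<zhi)&(P[:,1]>0.02)&(P[:,0]<.65)&(P[:,0]>.5)
    P=P[k]; (cx,cy),(a,b),th=cv2.minAreaRect((P[:,:2]*1000).astype(np.float32))
    A=np.c_[P[:,:2],np.ones(len(P))]; f=np.linalg.lstsq(A,P[:,2],rcond=None)[0]
    print(col,'n',len(P),'c',round(cx,1),round(cy,1),'size',round(a,1),round(b,1),'ang',round(th,1),'z',P[:,2].mean().round(4),'tilt',f[:2].round(3))
E
python3 - <<'E'
from h import *
p,d=eyes.grab_frame('side')
top_face(p,d,'green',.0425,.05)
a=np.load('side0.npz');top_face(a['p'],a['d'],'pad',.023,.03)
goto(.575,.088,.05,0)
E
```

```text
green n 1380 c 571.9 87.9 size 81.1 62.0 ang 0.2 z 0.0458 tilt [ 0.003 -0.006]
pad n 2213 c 572.3 87.1 size 82.9 101.9 ang 89.3 z 0.0259 tilt [-0.001  0.003]
t 8.15 tcp [0.5762 0.0879 0.1102] F [-0.51 -1.22  0.08] gap 0.0162
yaw -0.11 shift [-0.0014 -0.      0.0602] turn [-0.0002 -0.0032 -0.002 ]
```

Green is within 1 mm of the pad centre and 1° of its angle. Its z is right and it's flat. Press it.

Emit:
step_arm([
  [[-0.001,0,0.03],[0,-0.003,0]],
  [[-0.001,0,0.05],[0,-0.003,0]],
  [[-0.001,0,0.058],[0,-0.003,0]],
  [[-0.001,0,0.0605],[0,-0.003,0]],
  [[-0.001,0,0.0605],[0,-0.003,0]],
  [[-0.001,0,0.0605],[0,-0.003,0]],
])

```text
t: 8.75
tcp_pos: [0.5764, 0.088, 0.051]
orientation: [-0.0, 1.0, -0.001, 0.001]
ft_force: [-1.2, -0.2, 0.4]
finger_gap: 0.0003
```

Emit:
step_arm([
  [[0,0,0.001],[0,0,0]],
  [[0,0,0.002],[0,0,0]],
  [[0,0,0.002],[0,0,0]],
])

```text
t: 9.05
tcp_pos: [0.5767, 0.088, 0.0494]
orientation: [-0.0, 1.0, -0.001, 0.002]
ft_force: [0.3, 0.6, 0.2]
finger_gap: 0.0007
```

Emit:
step_arm([
  [[0,0,0.001],[0,0,0]],
  [[0,0,0.002],[0,0,0]],
  [[0,0,0.0025],[0,0,0]],
  [[0,0,0.0025],[0,0,0]],
])

```text
t: 9.45
tcp_pos: [0.5765, 0.088, 0.0467]
orientation: [-0.0, 1.0, -0.001, 0.001]
ft_force: [-0.4, -0.5, 0.3]
finger_gap: 0.0004
```

Emit:
step_arm([
  [[0,0,0.001],[0,0,0]],
  [[0,0,0.001],[0,0,0]],
])

```text
t: 9.65
tcp_pos: [0.5767, 0.088, 0.0463]
orientation: [-0.0, 1.0, -0.001, 0.001]
ft_force: [-1.2, -0.8, 3.1]
finger_gap: 0.0005
```

In contact at 3 N. Increase.

Emit:
step_arm([
  [[0,0,0.001],[0,0,0]],
  [[0,0,0.001],[0,0,0]],
  [[0,0,0.001],[0,0,0]],
])

```text
t: 9.95
tcp_pos: [0.5767, 0.0881, 0.0463]
orientation: [-0.0, 1.0, -0.001, 0.001]
ft_force: [-3.5, -0.8, 6.6]
finger_gap: 0.0004
```

Emit:
step_arm([
  [[0,0,0.0017],[0,0,0]],
  [[0,0,0.0017],[0,0,0]],
  [[0,0,0.0017],[0,0,0]],
  [[0,0,0.0017],[0,0,0]],
  [[0,0,0.0017],[0,0,0]],
  [[0,0,0.0017],[0,0,0]],
])

```text
t: 10.55
tcp_pos: [0.5768, 0.0881, 0.0463]
orientation: [-0.0, 1.0, -0.001, 0.001]
ft_force: [-5.5, -1.2, 10.5]
finger_gap: 0.0003
```

About 10.5 N held for over 0.5 s. Retract, open and check the plate hasn't shifted.

Emit:
step_arm([
  [[0,0,-0.005],[0,0,0]],
  [[0,0,-0.03],[0,0,0]],
  [[0,0,-0.07],[0,0,0]],
  [[0,0,-0.08],[0,0,0]],
  [[0,0,-0.08],[0,0,0]],
])

```text
t: 11.05
tcp_pos: [0.5784, 0.0882, 0.1289]
orientation: [-0.0, 1.0, -0.001, 0.003]
ft_force: [-0.1, 0.9, -1.5]
finger_gap: 0.0007
```

```bash
python3 - <<'E'
from h import *
p,d=eyes.grab_frame('side')
top_face(p,d,'green',.0425,.05)
goto(.438,-.112,.115,0.7)
E
```

```text
green n 1392 c 571.7 88.5 size 62.1 81.6 ang 89.9 z 0.0458 tilt [-0.002 -0.005]
t 11.1 tcp [0.577  0.0881 0.1266] F [-0.11  0.29 -0.49] gap 0.0005
yaw -0.1 shift [-0.1387  0.2003  0.0111] turn [-0.0001 -0.0031 -0.0139]
```

Green is unmoved. Next, the blue plate at (0.438,-0.112). I've already confirmed it's the nearest one.

Emit:
step_arm([
  [[-0.025,0.037,0],[0,0,0]],
  [[-0.05,0.073,0],[0,0,0]],
  [[-0.075,0.11,0.003],[0,-0.003,0]],
  [[-0.1,0.146,0.006],[0,-0.003,-0.014]],
  [[-0.125,0.18,0.01],[0,-0.003,-0.014]],
  [[-0.139,0.2,0.011],[0,-0.003,-0.014]],
  [[-0.139,0.2,0.011],[0,-0.003,-0.014]],
  [[-0.139,0.2,0.011],[0,-0.003,-0.014]],
  [[-0.139,0.2,0.011],[0,-0.003,-0.014]],
], claw=0)

```text
t: 12.0
tcp_pos: [0.4377, -0.1109, 0.1143]
orientation: [-0.0, 1.0, 0.007, -0.001]
ft_force: [-0.2, 0.8, -0.5]
finger_gap: 0.0672
```

```bash
python3 - <<'E'
from h import *
goto(.438,-.112,.009,0.7)
p,d=eyes.grab_frame('side'); cv2.imwrite('pics/s5.png',cv2.resize(p[100:400,200:520,::-1],None,fx=2,fy=2))
E
```

```text
t 12.0 tcp [ 0.4377 -0.1109  0.1143] F [-0.19  0.76 -0.53] gap 0.0672
yaw 0.75 shift [0.0004 0.0012 0.1053] turn [-0.001   0.0011  0.0008]
```

View pics/s5.png

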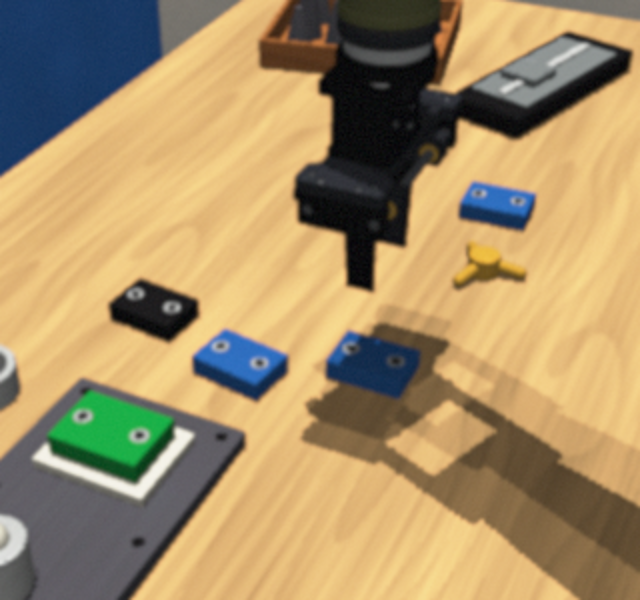

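The tool is over the shadowed blue plate at (373,362), and the fingers were still opening. I'll let them open fully, then descend.

Emit:
step_arm([
  [[0,0,0],[0,0,0]],
  [[0,0.001,0.02],[0,0,0]],
  [[0,0.001,0.05],[0,0,0]],
  [[0,0.001,0.08],[0,0,0]],
  [[0,0.001,0.097],[0,0,0]],
  [[0,0.001,0.104],[0,0,0]],
  [[0,0.001,0.105],[0,0,0]],
  [[0,0.001,0.105],[0,0,0]],
], claw=0)

```text
t: 12.85
tcp_pos: [0.4387, -0.1118, 0.0103]
orientation: [-0.0, 1.0, 0.007, 0.0]
ft_force: [-0.4, -0.1, 0.2]
finger_gap: 0.095
```

Emit:
step_arm([
  [[0,0,0],[0,0,0]],
  [[0,0,0],[0,0,0]],
  [[0,0,0],[0,0,0]],
  [[0,0,0],[0,0,0]],
  [[0,0,0],[0,0,0]],
  [[0,0,0],[0,0,0]],
  [[0,0,0],[0,0,0]],
  [[0,0,0],[0,0,0]],
  [[0,0,0],[0,0,0]],
], claw=255, squeeze=30)

```text
t: 13.75
tcp_pos: [0.4387, -0.1119, 0.0104]
orientation: [-0.0, 1.0, 0.007, 0.0]
ft_force: [-1.0, -0.9, -0.1]
finger_gap: 0.0496
```

Gripped, gap 49.6 mm. Lift.

Emit:
step_arm([
  [[0,0,-0.02],[0,0,0]],
  [[0,0,-0.06],[0,0,0]],
  [[0,0,-0.1],[0,0,0]],
  [[0,0,-0.12],[0,0,0]],
  [[0,0,-0.12],[0,0,0]],
])

```text
t: 14.25
tcp_pos: [0.4409, -0.1126, 0.1339]
orientation: [0.001, 1.0, 0.007, 0.004]
ft_force: [-0.1, -0.5, -2.4]
finger_gap: 0.0496
```

```bash
python3 - <<'E'
from h import *
goto(.576,.088,.13,0)
E
```

```text
t 14.25 tcp [ 0.4409 -0.1126  0.1339] F [-0.15 -0.52 -2.42] gap 0.0496
yaw 0.82 shift [ 0.1379 -0.1987  0.0044] turn [ 0.0023 -0.0071  0.0142]
```

Emit:
step_arm([
  [[0.025,-0.036,0],[0,0,0]],
  [[0.05,-0.072,0],[0,0,0]],
  [[0.075,-0.108,0.002],[0.002,-0.007,0.014]],
  [[0.1,-0.144,0.004],[0.002,-0.007,0.014]],
  [[0.12,-0.173,0.004],[0.002,-0.007,0.014]],
  [[0.134,-0.193,0.004],[0.002,-0.007,0.014]],
  [[0.138,-0.199,0.004],[0.002,-0.007,0.014]],
  [[0.138,-0.199,0.004],[0.002,-0.007,0.014]],
  [[0.138,-0.199,0.004],[0.002,-0.007,0.014]],
  [[0.138,-0.199,0.004],[0.002,-0.007,0.014]],
])

```text
t: 15.25
tcp_pos: [0.5752, 0.0872, 0.1297]
orientation: [0.0, 1.0, -0.0, -0.001]
ft_force: [0.1, -0.1, -1.8]
finger_gap: 0.05
```

```bash
python3 - <<'E'
from h import *
p,d=eyes.grab_frame('side'); cv2.imwrite('pics/s6.png',cv2.resize(p[160:440,120:420,::-1],None,fx=2,fy=2))
top_face(p,d,'green',.0425,.05); top_face(p,d,'blue',.12,.16)
goto(.576,.088,.059,0)
E
```

```text
green n 1384 c 571.8 88.2 size 80.7 63.4 ang 1.2 z 0.0457 tilt [ 0.003 -0.006]
blue n 917 c 570.5 91.5 size 70.1 57.7 ang 2.4 z 0.1371 tilt [ 0.036 -0.128]
t 15.3 tcp [0.5754 0.0873 0.13  ] F [-0.22  0.42 -0.55] gap 0.0494
yaw -0.07 shift [ 0.0006 -0.0008  0.071 ] turn [ 0.0005  0.0005 -0.0012]
```

View pics/s6.png

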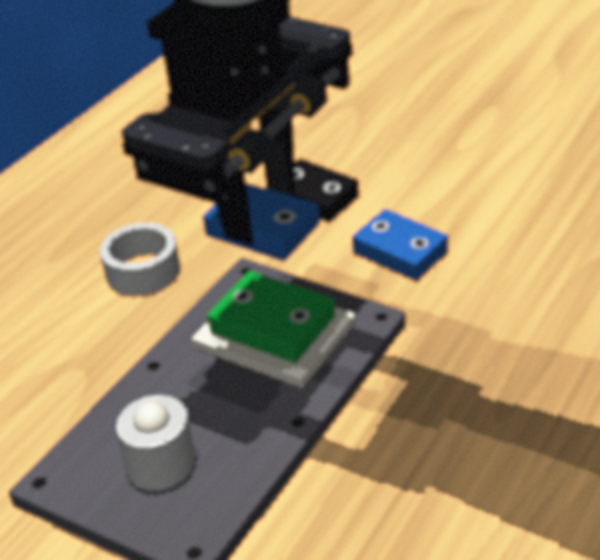

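Blue is held level at (262,218), above green at (270,315). Lower it.

Emit:
step_arm([
  [[0.0005,-0.0008,0.025],[0,0,0]],
  [[0.0005,-0.0008,0.05],[0,0,0]],
  [[0.0005,-0.0008,0.064],[0,0,0]],
  [[0.0005,-0.0008,0.07],[0,0,0]],
  [[0.0005,-0.0008,0.071],[0,0,0]],
  [[0.0005,-0.0008,0.071],[0,0,0]],
])

```text
t: 15.9
tcp_pos: [0.5766, 0.0879, 0.06]
orientation: [0.0, 1.0, -0.001, 0.0]
ft_force: [-0.6, 0.6, -2.0]
finger_gap: 0.0498
```

Emit:
step_arm([
  [[0,0,0.001],[0,0,0]],
  [[0,0,0.002],[0,0,0]],
  [[0,0,0.002],[0,0,0]],
])

```text
t: 16.2
tcp_pos: [0.577, 0.088, 0.0586]
orientation: [0.0, 1.0, -0.001, 0.001]
ft_force: [-1.1, -1.0, -2.0]
finger_gap: 0.0496
```

Emit:
step_arm([
  [[-0.0005,0,0.001],[0,0,0]],
  [[-0.0005,0,0.0018],[0,0,0]],
  [[-0.0005,0,0.0018],[0,0,0]],
])

```text
t: 16.5
tcp_pos: [0.5764, 0.088, 0.0566]
orientation: [0.0, 1.0, -0.001, 0.001]
ft_force: [-0.1, 0.1, -1.9]
finger_gap: 0.0495
```

Emit:
step_arm([
  [[0,0,0.0007],[0,0,0]],
  [[0,0,0.0007],[0,0,0]],
  [[0,0,0.0007],[0,0,0]],
])

```text
t: 16.8
tcp_pos: [0.5765, 0.088, 0.0564]
orientation: [0.0, 1.0, -0.001, 0.001]
ft_force: [-1.5, -0.2, 2.6]
finger_gap: 0.0499
```

Touchdown. Release, retract and shut the fingers.

Emit:
step_arm([
  [[0,0,0],[0,0,0]],
  [[0,0,0],[0,0,0]],
  [[0,0,0],[0,0,0]],
  [[0,0,0],[0,0,0]],
  [[0,0,0],[0,0,0]],
  [[0,0,0],[0,0,0]],
  [[0,0,0],[0,0,0]],
], claw=0)

```text
t: 17.5
tcp_pos: [0.5765, 0.088, 0.0563]
orientation: [0.0, 1.0, -0.001, 0.001]
ft_force: [0.2, -0.4, 0.0]
finger_gap: 0.0942
```

Emit:
step_arm([
  [[0,0,-0.03],[0,0,0]],
  [[0,0,-0.065],[0,0,0]],
  [[0,0,-0.075],[0,0,0]],
  [[0,0,-0.075],[0,0,0]],
])

```text
t: 17.9
tcp_pos: [0.5779, 0.0882, 0.1337]
orientation: [0.0, 1.0, -0.001, 0.003]
ft_force: [1.0, 0.2, 0.0]
finger_gap: 0.0954
```

Emit:
step_arm([
  [[0,0,0],[0,0,0]],
  [[0,0,0],[0,0,0]],
  [[0,0,0],[0,0,0]],
  [[0,0,0],[0,0,0]],
  [[0,0,0],[0,0,0]],
  [[0,0,0],[0,0,0]],
  [[0,0,0],[0,0,0]],
  [[0,0,0],[0,0,0]],
  [[0,0,0],[0,0,0]],
  [[0,0,0],[0,0,0]],
  [[0,0,0],[0,0,0]],
  [[0,0,0],[0,0,0]],
], claw=255)

```text
t: 19.1
tcp_pos: [0.5779, 0.0881, 0.1337]
orientation: [0.0, 1.0, -0.001, 0.003]
ft_force: [-0.3, 0.2, 0.4]
finger_gap: 0.0044
```

```bash
python3 - <<'E'
from h import *
p,d=eyes.grab_frame('side'); cv2.imwrite('pics/s7.png',cv2.resize(p[160:440,120:420,::-1],None,fx=2,fy=2))
top_face(p,d,'green',.0425,.05); top_face(p,d,'blue',.0625,.07)
goto(.576,.088,.071,0)
E
```

```text
green n 344 c 572.1 87.7 size 61.7 81.0 ang 89.7 z 0.0454 tilt [-0.005 -0.004]
blue n 964 c 572.1 89.5 size 70.4 49.5 ang 0.7 z 0.0657 tilt [ 0.001 -0.009]
t 19.15 tcp [0.5779 0.0881 0.1337] F [ 0.55 -0.88 -0.16] gap 0.0019
yaw -0.07 shift [-0.0023  0.0001  0.0627] turn [ 0.0001 -0.0066 -0.0012]
```

View pics/s7.png

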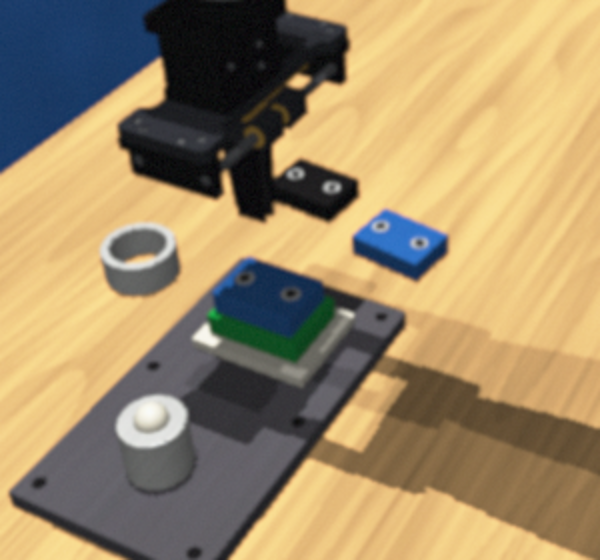

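The stack is good: blue at (272,300) sits on green, centred within 2 mm and level. Press it.

Emit:
step_arm([
  [[-0.002,0,0.03],[0,-0.006,0]],
  [[-0.002,0,0.05],[0,-0.006,0]],
  [[-0.002,0,0.06],[0,-0.006,0]],
  [[-0.002,0,0.064],[0,-0.006,0]],
  [[-0.002,0,0.0645],[0,-0.006,0]],
  [[-0.002,0,0.0645],[0,-0.006,0]],
])

```text
t: 19.75
tcp_pos: [0.5772, 0.0882, 0.0703]
orientation: [-0.0, 1.0, -0.001, 0.001]
ft_force: [-0.8, -0.4, -0.3]
finger_gap: 0.0007
```

Emit:
step_arm([
  [[0,0,0.001],[0,0,0]],
  [[0,0,0.002],[0,0,0]],
  [[0,0,0.0025],[0,0,0]],
  [[0,0,0.0025],[0,0,0]],
])

```text
t: 20.15
tcp_pos: [0.5772, 0.0882, 0.068]
orientation: [-0.0, 1.0, -0.001, 0.001]
ft_force: [-0.1, -0.6, -0.3]
finger_gap: 0.0009
```

Emit:
step_arm([
  [[0,0,0.001],[0,0,0]],
  [[0,0,0.0018],[0,0,0]],
  [[0,0,0.0018],[0,0,0]],
])

```text
t: 20.45
tcp_pos: [0.5773, 0.0882, 0.0663]
orientation: [-0.0, 1.0, -0.001, 0.001]
ft_force: [-0.1, 0.5, 2.2]
finger_gap: 0.0003
```

Emit:
step_arm([
  [[0,0,0.001],[0,0,0]],
  [[0,0,0.001],[0,0,0]],
  [[0,0,0.001],[0,0,0]],
])

```text
t: 20.75
tcp_pos: [0.5773, 0.0882, 0.0663]
orientation: [0.0, 1.0, -0.001, 0.001]
ft_force: [-3.8, -0.8, 5.9]
finger_gap: 0.0004
```

Emit:
step_arm([
  [[0,0,0.0017],[0,0,0]],
  [[0,0,0.0017],[0,0,0]],
  [[0,0,0.0017],[0,0,0]],
  [[0,0,0.0017],[0,0,0]],
  [[0,0,0.0017],[0,0,0]],
  [[0,0,0.0017],[0,0,0]],
  [[0,0,0.0017],[0,0,0]],
])

```text
t: 21.45
tcp_pos: [0.5774, 0.0882, 0.0662]
orientation: [0.0, 1.0, -0.001, 0.001]
ft_force: [-5.1, -0.0, 9.3]
finger_gap: 0.0003
```

Emit:
step_arm([
  [[0,0,-0.005],[0,0,0]],
  [[0,0,-0.03],[0,0,0]],
  [[0,0,-0.07],[0,0,0]],
  [[0,0,-0.09],[0,0,0]],
  [[0,0,-0.09],[0,0,0]],
  [[0,0,-0.09],[0,0,0]],
])

```text
t: 22.05
tcp_pos: [0.5771, 0.0882, 0.156]
orientation: [0.0, 1.0, -0.001, 0.001]
ft_force: [0.2, -0.1, -0.7]
finger_gap: 0.0006
```

```bash
python3 - <<'E'
from h import *
p,d=eyes.grab_frame('side'); cv2.imwrite('pics/s8.png',cv2.resize(p[160:440,120:420,::-1],None,fx=2,fy=2))
top_face(p,d,'green',.0425,.05); top_face(p,d,'blue',.0625,.07); regions('side',p,d,'black',.02,amax=1500)
s=status.sense();print(s['t'],s['tcp_pos'],s['ft_force'])
E
```

```text
green n 349 c 572.0 88.3 size 61.8 82.0 ang 89.7 z 0.0453 tilt [-0.008 -0.003]
blue n 958 c 572.1 90.0 size 69.9 49.8 ang 0.1 z 0.0658 tilt [ 0.001 -0.008]
black px [241. 353.] rect mm 560.6 148.3 size 53.3 32.1 long ang -0.4 z dep 0.0161 r 580
black px [472. 147.] rect mm 454.8 -712.6 size 290.8 115.2 long ang 72.9 z dep 0.0237 r 845
22.1 [0.57633307 0.08818594 0.15465437] [ 0.25842232 -0.12789402 -0.25085251]
```

View pics/s8.png

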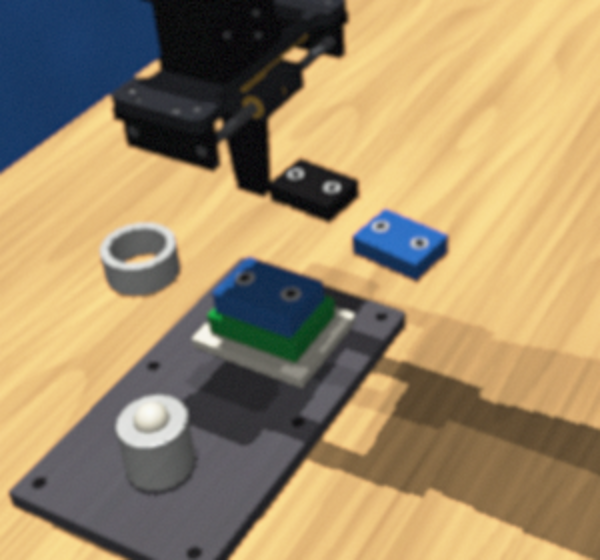

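The stack at (272,300) is intact. The black plate at crop (315,189), which is full-frame (277,254), is where it began. The arm is clear, so I'll hand in.

```bash
python3 -c "
from station import manip; print(manip.sign_off())"
```

```text
the job is handed in; nothing more can be done
None
```

I set the green plate on the pad, let go and pressed it at about 10.5 N for 0.6 s. Then I set the blue plate on it, let go and pressed it at about 9.3 N for 0.7 s. I used the blue plate nearest the base (0.45 m away). I handed the job in at about 22 s of the 72 s allowed; the hand-in gives no verdict.

**Last checks (side camera depth):**

| Check | Result |
|---|---|
| Green centre to pad centre | about 1 mm |
| Blue centre to green centre | about 2 mm |
| Long-side angles | within about 1° of the pad's |
| Top of green | 45–46 mm (expected 46 mm) |
| Top of blue | 66 mm (expected 66 mm) |
| Tilt, both plates | below 0.01 rad |

- **Black plate:** in the last picture it is at its starting pixels to within about 2 px. My automatic measurement of it failed there because the finger overlapped it in the mask, so this was checked by eye.
- **Camera disagreement:** the top and side cameras differed by about 3 mm on the pad's position, within what the calibration explains. The table's offsets compare positions within the side view alone.
- **Side force:** each press also showed about 5 N sideways, but neither plate shifted measurably.

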